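# Lift the instrument basket out of the ultrasonic cleaner

## Robot

A 7-joint arm with a two-finger parallel gripper is mounted at the origin on a cart in front of the work surface, level with it; the furniture and walls round the work are solid. World frame = base frame: x ahead of the robot, y to its left, z up, the work surface at z = 0. Lengths are in m, angles in rad, forces in N, time in s.
With the tool pointing down it reaches from about 0.425 to 1.025 m from the base axis. Payload 3.6 kg.
Tool frame: the origin (TCP) lies between the finger pads, 19 mm behind the fingertips; this is the grasp point; z points along the fingers, y is the line along which they close (so a half turn about z gives the same grasp; the last joint's range is limited). The gripper opens to 85 mm and grips with 20 to 120 N. Pads are 22 mm wide; open, the fingers measure 114 mm over their backs; the gripper's body (76 mm by 85 mm) begins 54 mm behind the grasp point. The pads swing forward as they close: fully open they stand 13 mm farther back than shut.
Start: joints at [-1.343, 0.591, 0.048, 1.609, -0.033, 0.943, -0.034], TCP at [0.229, 0.688, 0.25] pointing down, gripper open.
Joint ranges: [-2.69, 2.69], [-0.47, 2.24], [-1.27, 1.36], [0.19, 2.51], [-1.53, 4.68], [0.08, 2.07], [-3.09, 3.09]. Speed limits (rad/s): [2.57, 2.57, 3.14, 3.14, 3.14, 3.14, 3.14].

## Interface

Orientations are given as a unit quaternion [x, y, z, w].
In Python, from plant import r, cams, outline_of gives the robot as it stands.
- The arm moves only by the tool servo_tool, never from a script. Its argument "deltas" is a list of rows, each a list of 2 entries, a list of its own where there are three numbers: the shift along the world's x, y, z normalised to -1 to 1, where 1 is 3 cm, then the turn, a rotation vector about the world's x, y, z normalised to -1 to 1, where 1 is 30 degrees. A call has 1 to 10 rows; each row shifts and turns the commanded pose from where the row before left it; what a row does not reach is not made up. A row lasts 1/8 s, in which the tool goes at most 62.5 mm and 10.7 degrees, less where a joint would pass 70% of its speed; a pose out of reach is approached as far as the arm can. A call with a number of a shift or a turn outside -1 to 1 is refused whole. A call with a gripper value outside its range is refused whole. "gripper" is the gripper's target within -1 to 1 (fully open at 1, half-way at 0, shut at -1), set as the call begins (left out, the last holds). The fingers move at their own pace and stop on an object; "newtons" is the grip in N (left out, the last holds). Time passes only in rows, so rows that do not move let the fingers close. It gives the time, the measured TCP pose, the force, the opening and the grip force at its end, in the units of the state.
- r.read_state(): the state, without advancing time (a new reading comes with each control period).
- cams.capture(name): name is "scene" or "side" or "wrist"; returns a dict with "frame" (384x512x3 uint8, blue, green, red), "fx", "fy", "cx", "cy" (pixels), "k1" (the pictures are not rectified: a ray, as slopes to the right and down, at radius r is drawn at 1 + k1 r^2 times it, then the intrinsics apply), "view" (4x4, takes a point from world to camera coordinates). Camera axes: x right, y up, looking along -z (the intrinsics and any distortion apply to the point x, -y, -z); pixel columns grow to the right and rows downward; lengths in m; the calibration is good to about 2 mm. A picture is of the moment at which its call begins. There is no depth.
- r.sign_off(): hands the job in; it is judged then, once.
Trained networks look in the newest picture that a camera, given by its name, has taken for a name from the list of things; names that differ only in an ending like _2 or _b are one class to them, and where a whole thing is asked for, a point or a joint stands for the part that bears it (a point fixed in the world has none). Each returns a list of dicts, best first, with "score" (0 to 1); they miss things now and then, are a little off and sometimes report something else, mostly with a low value. They report only what shows in the picture. A call takes as long as a camera call.
- outline_of(camera, thing): "pixels" (384x512 bool, what is visible of it) and "bbox" ([left, top, right, bottom] in pixels, round what is visible of it).
The state is a dict: "time_s": time; "qpos": joint angles; "joint_velocities": joint speeds; "joint_efforts": joint torques, N m; "tcp_pos": TCP position; "tcp_rot": TCP orientation; "force": force on the tool from outside, world axes, zero at the start; "wrist_torque": the same for the moment, N m; "opening": finger opening in m; "gripper_force": force on a finger pad.
Only numpy, scipy, OpenCV 4.12 (cv2) and the standard library are available. Lean on these libraries where they do the work, as an engineer would, in place of code of your own. Each camera call takes 0.05 s, during which the arm holds its last target. There are 200 camera calls.

## Task

The cleaning cycle is over and the tank has been drained: swing the folded carrying handle of the wire basket up until it stands upright against its stop, while the basket still sits in the ultrasonic cleaner. Then lift the basket by that handle, straight up out of the tank without tipping it, and keep it steady and level above the tank, its underside a good three centimetres clear of the rim, with the forceps and scissors still lying in it, so that the nurse can inspect them. Finish while holding it there: do not put it down, and leave the other things on the desk alone.

Things in the scene. Friction and masses are not known exactly. Their poses are not given: they have to be found in the camera images.
- cleaner: bench ultrasonic cleaner, white housing, steel deck; fixed. 150 (x) by 200 (y) mm, deck 110 mm above the desk. Origin: centre of its underside, on the desk. x points from its front panel (knob, display) to its back, y to its left, z up. Tank opening 96 (x) by 156 (y) mm, centred; tank empty, its floor 50 mm above the desk.
- basket: wire basket hanging in the tank by a flat flange (114 x 174 mm, 3 mm thick) that lies on the deck; 0.35 to 0.7 kg with contents. Walls 88 (x) by 148 (y) mm outside, 45 mm high: 4 mm play all round in the opening. Origin: centre of its floor's underside (65 mm above the desk when seated), 45 mm below the flange. Axes as the cleaner's when seated.
- handle (a joint): hinge of the basket's bail handle, rad: 0 = upright against its stop, 1.2 = folded to its other stop, leaning to the basket's +y end. It swings freely and falls back if let go before upright. Hinge axis along the basket's x, 58 mm above its origin.
- handle_grip (a point): middle of the handle's rubber grip: black round sleeve 12 mm thick, 60 mm long, along the basket's x axis, 72 mm from the hinge axis; it turns freely on the handle's wire, as on a bucket. Folded: 84 mm above the basket's origin and 67 mm towards +y; upright: 130 mm straight above the origin.
- handle_pivot (a point): point on the handle's hinge axis, midway between the two pivots: 58 mm above the basket's origin.
- tank_rim (a point): centre of the tank opening, level with the deck (110 mm above the desk).
- forceps: plain steel forceps, 126 mm long (y), 12 mm wide, 8 mm thick, lying loose on the basket's floor; origin at its underside's centre.
- scissors: small steel scissors, 117 mm long (y, points to +y), 44 mm wide over the finger rings, 5 mm thick, lying loose on the basket's floor; origin at its underside, near the middle.
- specimen_cup: bystander: clear specimen cup with a screw lid, 66 mm wide, 77 mm high, standing to the left of the cleaner; origin at its underside's centre.
- capillary_jar: bystander: slim jar of capillary tubes, 26 mm wide, 97 mm high, standing to the right of the cleaner; origin at its underside's centre.
- instrument_tin: bystander: closed steel instrument tin, 97 x 194 x 37 mm, lying on the desk to the right; origin at its underside's centre.
- tape_roll: bystander: roll of tape, 98 x 110 x 24 mm, lying on the desk at the right; origin at its underside's centre.
- label_roll: bystander: roll of labels, 52 mm wide, 25 mm high, lying on the desk behind the tin; origin at its underside's centre.
- marker_1: bystander: blue marker pen, 123 x 11 x 13 mm, lying at the front edge of the desk; origin at its underside's centre.

How it is judged:
On the way, in this order (a step that is already met when the one before it is completed fails the run):
1. the handle stands upright against its stop while the basket still sits in the tank (value of joint handle below 0.12 rad and z of basket in the frame of cleaner below 0.073 m), for 0.2 s.
2. the basket's underside is clear above the tank's rim, lifted by the handle (z of basket in the frame of cleaner above 0.115 m and distance between the grasp point and handle_grip below 0.04 m), for 0.2 s.
At the end, for the whole second after the job is handed in: Gripper holds the basket by its handle grip (within 40 mm of the TCP), over the tank (centres within 60 mm from above), underside over 25 mm above the rim, not touching the cleaner, level within 0.1 rad, still (30 mm/s, 0.25 rad/s), forceps and scissors lying in it (z of basket in the frame of tank_rim above 0.025 m and horizontal distance between basket and tank_rim below 0.06 m and angle between basket's own z axis and vertical below 0.1 rad and linear speed of basket below 0.03 m/s and angular speed of basket below 0.25 rad/s and distance between the grasp point and handle_grip below 0.04 m and contact force between the fingers and basket above 1 N and contact force between basket and cleaner below 0.1 N and z of each of forceps, scissors in the frame of basket below 0.03 m and horizontal distance between each of forceps, scissors and basket below 0.06 m); the arm keeps its last pose, push and grip.
It fails at once if the basket is tipped by more than 20 degrees (angle between basket's own z axis and vertical above 0.35 rad).
It fails at once if forceps or scissors leave the basket (distance between any of forceps, scissors and basket above 0.09 m).
It fails at once if another thing on the desk is moved (distance of any of specimen_cup, capillary_jar, instrument_tin, tape_roll, label_roll, marker_1 from where it was at the start of the episode above 0.03 m).
It also fails if it takes over 38 s, if anything falls off the work surface, if the arm or the gripper's body presses on something with over 40 N, if the wrist force passes 120 N, or if a joint passes its speed limit or range.

## Working session

There is one attempt and no reset: what is moved stays moved. The work goes in short steps, Python scripts to look and compute and a tool call to move; the robot and the scene stay as the last step left them, time stands still between calls to the robot, and variables do not carry over. Pictures are saved under pics/ and viewed, at most 10 in all, crops included, and the job is handed in when it is done.

Besides the shell and the picture viewer there is one more tool, called after "Emit:" by a JSON object that holds its "api" and its "payload", one argument or row to a line. servo_tool: Moves the arm, as the interface text tells. Its arguments: {"type":"object","properties":{"deltas":{"type":"array"},"gripper":{"type":"number"},"newtons":{"type":"number"}},"required":["deltas"]}

```bash
ls; mkdir -p pics; python3 - <<'E'
from plant import r,cams,outline_of
import cv2,numpy as np
s=r.read_state();print(s['time_s'],s['tcp_pos'],s['tcp_rot'],s['opening'])
ims=[]
for n in('scene','side'):
    c=cams.capture(n);ims.append(c['frame']);print(n,c['fx'],c['cx'],c['cy'],c['k1'],np.round(c['view'],3).tolist())
    for t in('cleaner','basket','handle_grip','specimen_cup','capillary_jar'):
        print(t,[(round(o['score'],2),o['bbox'],np.argwhere(o['pixels']).mean(0)[::-1].round(1)) for o in outline_of(n,t)[:2]])
cv2.imwrite('pics/a.png',cv2.resize(ims[0],(800,600)));cv2.imwrite('pics/b.png',cv2.resize(ims[1],(800,600)))
E
```

```text
pics
0.0 [0.22833566 0.68725112 0.24883863] [ 1.59669348e-01  9.87169892e-01 -1.13542968e-03 -1.17950937e-04] 0.08552166340748366
scene 386.95988211394024 255.17181745027509 184.1100236070443 -0.0681553949478367 [[0.44, -0.898, 0.012, -0.205], [0.402, 0.209, 0.891, -0.348], [-0.803, -0.388, 0.453, -0.712], [0.0, 0.0, 0.0, 1.0]]
cleaner [(0.85, [188.0, 174.8, 273.7, 241.1], array([231.3, 208.6]))]
basket [(0.84, [196.9, 168.1, 267.6, 203.3], array([230.1, 186.5]))]
handle_grip []
specimen_cup [(0.65, [186.7, 176.5, 206.8, 188.4], array([196.2, 180.3]))]
capillary_jar [(0.6, [266.3, 207.7, 275.8, 243.5], array([270.4, 224.7]))]
side 357.11879915860106 258.4648496078673 188.90605739880144 -0.11016264644825062 [[-1.0, 0.016, 0.003, 0.541], [-0.008, -0.648, 0.761, -0.092], [0.014, 0.761, 0.648, -0.992], [0.0, 0.0, 0.0, 1.0]]
cleaner [(0.73, [221.7, 194.4, 299.2, 287.8], array([261. , 255.2]))]
basket [(0.79, [227.6, 195.3, 291.2, 257.9], array([261.9, 228.9])), (0.32, [271.6, 185.6, 279.4, 196.2], array([274.1, 193.1]))]
handle_grip [(0.8, [244.7, 232.0, 269.6, 238.0], array([255.4, 234.9])), (0.19, [212.0, 285.2, 244.5, 325.7], array([229.1, 303.4]))]
specimen_cup [(0.84, [214.7, 287.1, 245.3, 325.5], array([229.2, 303.6])), (0.71, [247.4, 157.4, 314.3, 188.0], array([279.4, 171.2]))]
capillary_jar [(0.52, [270.9, 189.6, 279.1, 196.7], array([274.2, 193.3]))]
```

View pics/a.png

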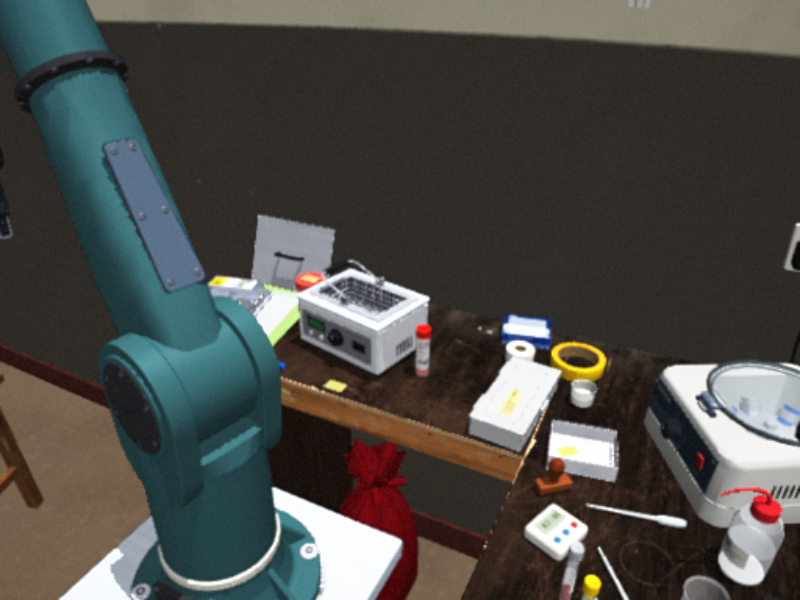

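View pics/b.png

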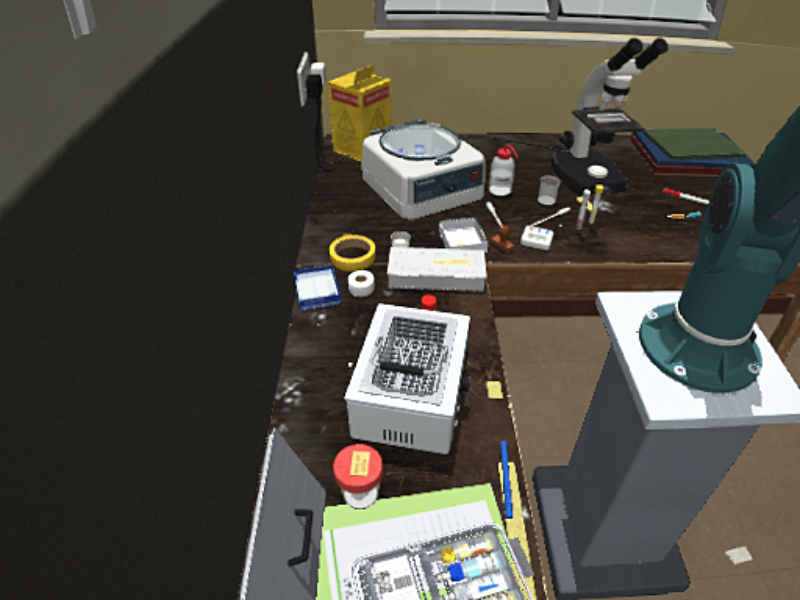

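```bash
cat > h.py <<'E'
from plant import r,cams,outline_of
import cv2,numpy as np
from scipy.optimize import minimize
def proj(c,P):
    P=np.atleast_2d(P);q=P@c['view'][:3,:3].T+c['view'][:3,3]
    s=np.c_[q[:,0]/-q[:,2],-q[:,1]/-q[:,2]];s=s*(1+c['k1']*(s**2).sum(1,keepdims=True))
    return s*[c['fx'],c['fy']]+[c['cx'],c['cy']]
def onplane(c,uv,z):
    f=lambda p:((proj(c,[p[0],p[1],z])[0]-uv)**2).sum()
    return minimize(f,[.6,.3],method='Nelder-Mead',options=dict(xatol=1e-5,fatol=1e-6)).x
def cap(n):
    c=cams.capture(n);c['view']=np.array(c['view']);return c
def best(n,t):
    o=outline_of(n,t);return o[0] if o else None
E
python3 - <<'E'
from h import *
cs={};ms={}
for n in('scene','side'):
    cs[n]=cap(n)
    m=np.zeros((384,512),bool)
    for t in('cleaner','basket'):
        o=best(n,t)
        if o: m|=o['pixels']
    ms[n]=cv2.morphologyEx(m.astype(np.uint8),cv2.MORPH_CLOSE,np.ones((5,5)))
g=best('side','handle_grip')
if g: print('grip',onplane(cs['side'],np.argwhere(g['pixels']).mean(0)[::-1],.149))
for t,z in(('specimen_cup',.04),):
    o=best('side',t);print(t,onplane(cs['side'],np.argwhere(o['pixels']).mean(0)[::-1],z))
B=np.array([[x,y,z] for x in(-.075,.075) for y in(-.1,.1) for z in(0,.11)])
def f(p,wh=('scene','side')):
    a=p[2];R=np.array([[np.cos(a),-np.sin(a),0],[np.sin(a),np.cos(a),0],[0,0,1]])
    v=0
    for n in wh:
        h=cv2.convexHull((proj(cs[n],B@R.T+[p[0],p[1],0])*16).astype(np.int32))
        im=np.zeros((384,512),np.uint8);cv2.fillConvexPoly(im,h,1,shift=4)
        v+=1-(im&ms[n]).sum()/(im|ms[n]).sum()
    return v
x0=onplane(cs['side'],[258,232],.11)
for wh in(('scene','side'),('side',)):
    b=min((minimize(f,[*x0,a],(wh,),method='Nelder-Mead',options=dict(initial_simplex=[[*x0,a],[x0[0]+.02,x0[1],a],[x0[0],x0[1]+.02,a],[*x0,a+.1]])) for a in(-.4,-.2,0,.2,.4)),key=lambda q:q.fun)
    print(wh,b.x,b.fun)
cv2.imwrite('pics/c.png',cv2.resize(cs['side']['frame'][185:300,200:320],None,fx=5,fy=5,interpolation=2))
E
```

```text
grip [0.54700538 0.17732826]
specimen_cup [0.60857139 0.27394109]
('scene', 'side') [ 0.5314893   0.11004707 -0.22241307] 0.20643941601439553
('side',) [ 0.53005858  0.10383544 -0.22937041] 0.04298356510745893
```

View pics/c.png

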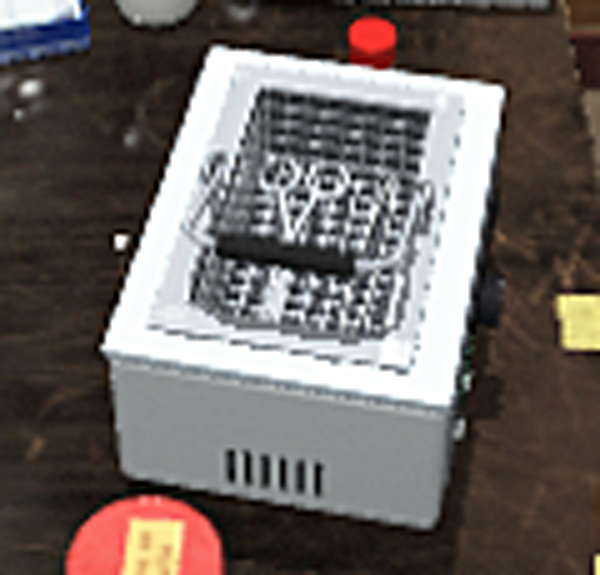

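Emit:
{"api": "servo_tool", "payload": {
  "deltas": [
    [[0.53, -0.86, 0], [0, 0, 0.02]],
    [[0.53, -0.86, 0], [0, 0, 0.02]],
    [[0.53, -0.86, 0], [0, 0, 0.02]],
    [[0.53, -0.86, 0], [0, 0, 0.02]],
    [[0.53, -0.86, 0], [0, 0, 0.02]],
    [[0.53, -0.86, 0], [0, 0, 0.02]],
    [[0.53, -0.86, 0], [0, 0, 0.02]],
    [[0.53, -0.86, 0], [0, 0, 0.02]],
    [[0.53, -0.86, 0], [0, 0, 0.02]],
    [[0.53, -0.86, 0], [0, 0, 0]]
  ],
  "gripper": 1
}}

```text
time_s: 2.25
tcp_pos: [0.3882, 0.4293, 0.2502]
tcp_rot: [0.113, 0.994, 0.0, 0.0]
force: [0.3, 0.8, 0.0]
opening: 0.0855
gripper_force: 0.0
```

Emit:
{"api": "servo_tool", "payload": {
  "deltas": [
    [[0.53, -0.86, 0], [0, 0, 0]],
    [[0.53, -0.86, 0], [0, 0, 0]],
    [[0.53, -0.86, 0], [0, 0, 0]],
    [[0.53, -0.86, 0], [0, 0, 0]],
    [[0.53, -0.86, 0], [0, 0, 0]],
    [[0.53, -0.86, 0], [0, 0, 0]],
    [[0.53, -0.86, 0], [0, 0, 0]],
    [[0.53, -0.86, 0], [0, 0, 0]],
    [[0.53, -0.6, 0], [0, 0, 0]],
    [[0.53, -0.4, 0], [0, 0, 0]]
  ]
}}

```text
time_s: 3.5
tcp_pos: [0.5473, 0.1925, 0.2502]
tcp_rot: [0.114, 0.994, -0.0, 0.0]
force: [-0.1, -0.1, -0.7]
opening: 0.0852
gripper_force: 0.0
```

Emit:
{"api": "servo_tool", "payload": {
  "deltas": [
    [[0, 0, 0], [0, 0, 0]],
    [[0, 0, 0], [0, 0, 0]]
  ]
}}

```text
time_s: 3.75
tcp_pos: [0.546, 0.1947, 0.2499]
tcp_rot: [0.112, 0.994, 0.0, -0.0]
force: [0.1, 0.5, -0.0]
opening: 0.0852
gripper_force: 0.0
```

```bash
python3 - <<'E'
from h import *
s=r.read_state();print(s['time_s'],s['tcp_pos'],s['tcp_rot'],s['force'])
w=cap('wrist');print(np.round(w['view'],3).tolist())
for t in('basket','handle_grip','cleaner'):
    o=best('wrist',t)
    if o:
        uv=np.argwhere(o['pixels']).mean(0)[::-1];rect=cv2.minAreaRect(np.argwhere(o['pixels'])[:,::-1].astype(np.float32))
        print(t,o['score'],o['bbox'],uv,rect)
        z=.149 if t=='handle_grip' else .11
        print(onplane(w,uv,z),[onplane(w,p,z).round(4) for p in cv2.boxPoints(rect)])
c=cap('side');o=best('side','handle_grip')
if o:print('side',o['score'],o['bbox'],onplane(c,np.argwhere(o['pixels']).mean(0)[::-1],.149))
cv2.imwrite('pics/d.png',w['frame'])
E
```

```text
3.75 [0.54598938 0.1946811  0.24987086] [ 1.12378440e-01  9.93665362e-01  2.24945226e-04 -4.28832256e-04] [ 0.10354749  0.45733509 -0.03339289]
[[0.224, 0.975, 0.001, -0.313], [-0.935, 0.215, -0.283, 0.505], [-0.276, 0.063, 0.959, -0.24], [0.0, 0.0, 0.0, 1.0]]
basket 0.56 [75.2, 132.3, 262.2, 251.6] [177.06201345 188.62906936] ((168.54299926757812, 190.34115600585938), (116.48934173583984, 182.0405731201172), 89.43273162841797)
[0.53274907 0.1156534 ] [array([0.4574, 0.0377]), array([0.4957, 0.2093]), array([0.6166, 0.1831]), array([ 0.5748, -0.0125])]
handle_grip 0.94 [163.6, 143.2, 240.8, 252.4] [224.34002677 195.64926372] ((203.68946838378906, 196.85211181640625), (105.21131134033203, 79.44684600830078), 88.8982925415039)
[0.53964548 0.16806035] [array([0.4858, 0.1298]), array([0.4994, 0.1941]), array([0.5936, 0.1729]), array([0.5787, 0.1006])]
cleaner 0.84 [63.2, 99.7, 274.4, 253.4] [175.36987896 168.81409063] ((168.5, 177.0), (211.0, 156.0), -0.0)
[0.51276499 0.1202486 ] [array([ 0.5775, -0.0321]), array([0.425 , 0.0372]), array([0.4702, 0.2293]), array([0.6288, 0.1959])]
side 0.6 [235.7, 219.0, 279.8, 241.0] [0.5462111 0.1726115]
```

View pics/d.png

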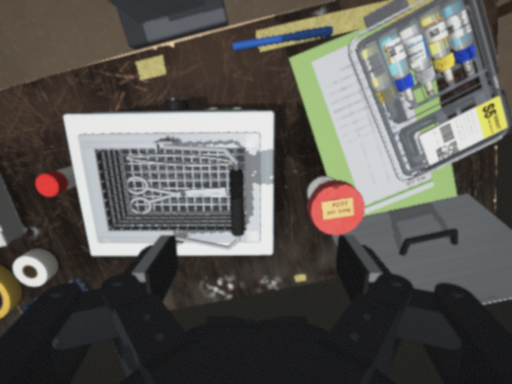

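```bash
python3 - <<'E'
from h import *
w=cap('wrist')
for uv in((237.5,169),(236.5,202),(236.5,235)): print('grip',onplane(w,uv,.149).round(4))
d=[onplane(w,p,.11) for p in((65,114),(275,111),(274,256),(92,257))]
print(np.round(d,4),np.mean(d,0)); 
for p in((80,133),(261,133),(247,243),(97,239)): print(onplane(w,p,.113).round(4))
print('cup',onplane(w,(337,207),.077))
g=w['frame'];gr=cv2.cvtColor(g,6);m=(gr[150:250,222:252]<40);print(np.argwhere(m).mean(0)[::-1]+[222,150], m.sum())
E
```

```text
grip [0.5196 0.1844]
grip [0.548  0.1764]
grip [0.5788 0.1686]
[[ 0.4383  0.0329]
 [ 0.4812  0.2275]
 [ 0.6304  0.1951]
 [ 0.5872 -0.0017]] [0.5342719  0.11344939]
[0.4585 0.0419]
[0.4978 0.2103]
[0.6068 0.1705]
[0.5668 0.0148]
cup [0.60330462 0.27802342]
[237.43636364 190.45714286] 385
```

Emit:
{"api": "servo_tool", "payload": {
  "deltas": [
    [[0.07, -0.4, -0.3], [0, 0, 0]],
    [[0, -0.2, -0.5], [0, 0, 0]],
    [[0, 0, -0.6], [0, 0, 0]],
    [[0, 0, -0.6], [0, 0, 0]],
    [[0, 0, -0.5], [0, 0, 0]],
    [[0, 0, -0.4], [0, 0, 0]],
    [[0, 0, -0.3], [0, 0, 0]],
    [[0, 0, -0.1], [0, 0, 0]],
    [[0, 0, 0], [0, 0, 0]]
  ]
}}

```text
time_s: 5.22
tcp_pos: [0.5489, 0.1757, 0.1511]
tcp_rot: [0.113, 0.994, 0.0, 0.0]
force: [0.2, -0.2, -0.8]
opening: 0.0851
gripper_force: 0.0
```

```bash
python3 - <<'E'
from h import *
s=r.read_state();print(s['time_s'],s['tcp_pos'],s['force'])
w=cap('wrist');c=cap('side')
cv2.imwrite('pics/e.png',np.hstack([w['frame'][60:],cv2.resize(c['frame'][180:300,200:320],(324,324))])[:,100:])
E
```

```text
5.225 [0.54885102 0.17570797 0.15105991] [ 0.2293269  -0.22701262 -0.7766273 ]
```

View pics/e.png

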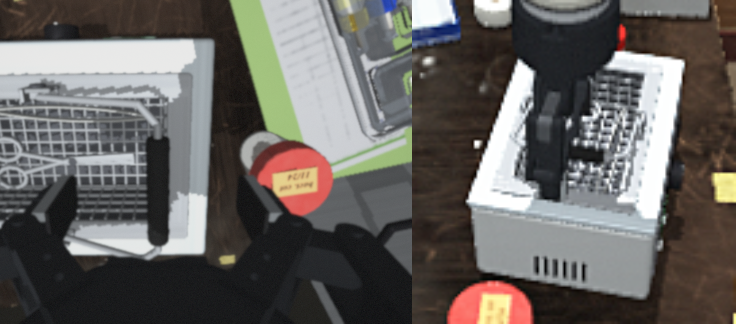

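Emit:
{"api": "servo_tool", "payload": {
  "deltas": [
    [[0, 0, 0], [0, 0, 0]],
    [[0, 0, 0], [0, 0, 0]],
    [[0, 0, 0], [0, 0, 0]],
    [[0, 0, 0], [0, 0, 0]],
    [[0, 0, 0], [0, 0, 0]],
    [[0, 0, 0], [0, 0, 0]],
    [[0, 0, 0], [0, 0, 0]],
    [[0, 0, 0], [0, 0, 0]]
  ],
  "gripper": -1,
  "newtons": 60
}}

```text
time_s: 6.32
tcp_pos: [0.5488, 0.1758, 0.1511]
tcp_rot: [0.113, 0.994, 0.0, 0.0]
force: [0.6, 0.0, 0.1]
opening: 0.0099
gripper_force: 58.4
```

```bash
python3 - <<'E'
from h import *
s=r.read_state();print(s['time_s'],s['tcp_pos'],s['force'],s['opening'],s['gripper_force'])
w=cap('wrist');c=cap('side')
cv2.imwrite('pics/f.png',np.hstack([w['frame'][60:],cv2.resize(c['frame'][180:300,200:320],(324,324))])[:,100:])
E
```

```text
6.325 [0.54883829 0.17580169 0.1510592 ] [0.5528105  0.02901528 0.12765239] 0.009891318285538409 58.421666622161865
```

View pics/f.png

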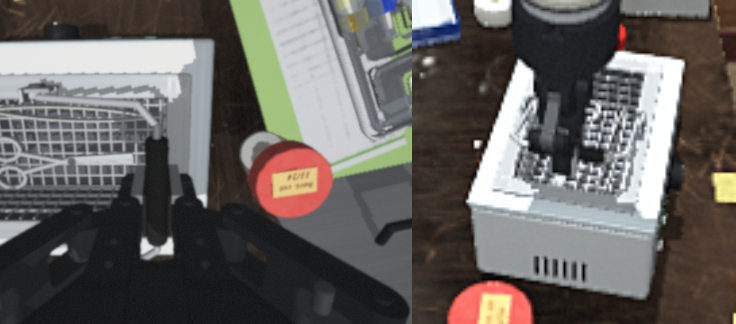

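Emit:
{"api": "servo_tool", "payload": {
  "deltas": [
    [[-0.026, -0.117, 0.262], [0, 0, 0]],
    [[-0.033, -0.147, 0.245], [0, 0, 0]],
    [[-0.039, -0.175, 0.225], [0, 0, 0]],
    [[-0.044, -0.199, 0.203], [0, 0, 0]],
    [[-0.05, -0.222, 0.176], [0, 0, 0]]
  ]
}}

```text
time_s: 7.05
tcp_pos: [0.5428, 0.1493, 0.1849]
tcp_rot: [0.113, 0.994, 0.0, 0.0]
force: [-0.5, 0.9, 0.2]
opening: 0.01
gripper_force: 58.5
```

Emit:
{"api": "servo_tool", "payload": {
  "deltas": [
    [[-0.054, -0.241, 0.148], [0, 0, 0]],
    [[-0.057, -0.257, 0.118], [0, 0, 0]],
    [[-0.06, -0.268, 0.085], [0, 0, 0]],
    [[-0.062, -0.277, 0.051], [0, 0, 0]],
    [[-0.062, -0.28, 0.017], [0, 0, 0]],
    [[0, 0, 0], [0, 0, 0]],
    [[0, 0, 0], [0, 0, 0]]
  ]
}}

```text
time_s: 7.92
tcp_pos: [0.5342, 0.11, 0.1969]
tcp_rot: [0.113, 0.994, -0.0, 0.0]
force: [-1.1, -0.2, 2.8]
opening: 0.0101
gripper_force: 59.2
```

```bash
python3 - <<'E'
from h import *
s=r.read_state();print(s['time_s'],s['tcp_pos'],s['force'],s['wrist_torque'],s['opening'],s['gripper_force'])
w=cap('wrist');c=cap('side')
cv2.imwrite('pics/g.png',np.hstack([w['frame'][60:],cv2.resize(c['frame'][180:300,200:320],(324,324))])[:,100:])
E
```

```text
7.925 [0.53424199 0.10997489 0.19690005] [-1.1297463  -0.21523786  2.81521102] [ 0.03219075  0.10934915 -0.08522498] 0.010119125635171715 59.16006088256836
```

View pics/g.png

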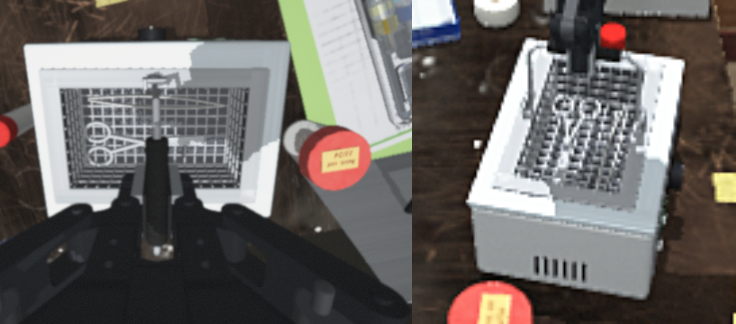

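Emit:
{"api": "servo_tool", "payload": {
  "deltas": [
    [[0, 0, 0], [0, 0, 0]],
    [[0, 0, 0.05], [0, 0, 0]],
    [[0, 0, 0.08], [0, 0, 0]],
    [[0, 0, 0.12], [0, 0, 0]],
    [[0, 0, 0.15], [0, 0, 0]],
    [[0, 0, 0.15], [0, 0, 0]],
    [[0, 0, 0.15], [0, 0, 0]],
    [[0, 0, 0.15], [0, 0, 0]]
  ],
  "newtons": 90
}}

```text
time_s: 9.02
tcp_pos: [0.5341, 0.1101, 0.2228]
tcp_rot: [0.113, 0.994, -0.0, 0.0]
force: [-0.2, 0.1, -3.6]
opening: 0.0093
gripper_force: 87.7
```

```bash
python3 - <<'E'
from h import *
s=r.read_state();print(s['time_s'],s['tcp_pos'],s['force'],s['wrist_torque'],s['opening'],s['gripper_force'])
w=cap('wrist');c=cap('side')
cv2.imwrite('pics/h.png',np.hstack([w['frame'][60:],cv2.resize(c['frame'][180:300,200:320],(324,324))])[:,100:])
E
```

```text
9.025 [0.53405919 0.11008894 0.22276771] [-0.23664269  0.13608278 -3.56463388] [-0.06011968 -0.0080153   0.01188057] 0.009284745607622213 87.72826194763184
```

View pics/h.png

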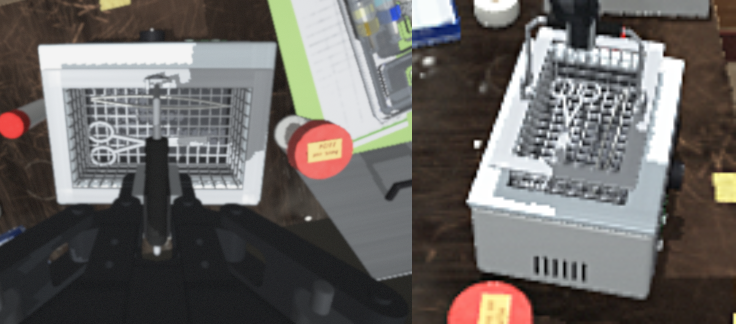

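Emit:
{"api": "servo_tool", "payload": {
  "deltas": [
    [[0, 0, 0.15], [0, 0, 0]],
    [[0, 0, 0.15], [0, 0, 0]],
    [[0, 0, 0.15], [0, 0, 0]],
    [[0, 0, 0.15], [0, 0, 0]],
    [[0, 0, 0.15], [0, 0, 0]],
    [[0, 0, 0.15], [0, 0, 0]],
    [[0, 0, 0.15], [0, 0, 0]],
    [[0, 0, 0.15], [0, 0, 0]],
    [[0, 0, 0.15], [0, 0, 0]],
    [[0, 0, 0.15], [0, 0, 0]]
  ]
}}

```text
time_s: 10.38
tcp_pos: [0.5341, 0.1101, 0.2677]
tcp_rot: [0.113, 0.994, -0.0, -0.0]
force: [-0.0, 0.1, -3.9]
opening: 0.0086
gripper_force: 87.8
```

Emit:
{"api": "servo_tool", "payload": {
  "deltas": [
    [[0, 0, 0.15], [0, 0, 0]],
    [[0, 0, 0.15], [0, 0, 0]],
    [[0, 0, 0.15], [0, 0, 0]],
    [[0, 0, 0.15], [0, 0, 0]],
    [[0, 0, 0.12], [0, 0, 0]],
    [[0, 0, 0.08], [0, 0, 0]],
    [[0, 0, 0.04], [0, 0, 0]],
    [[0, 0, 0], [0, 0, 0]],
    [[0, 0, 0], [0, 0, 0]],
    [[0, 0, 0], [0, 0, 0]]
  ]
}}

```text
time_s: 11.62
tcp_pos: [0.534, 0.1101, 0.2925]
tcp_rot: [0.113, 0.994, -0.0, -0.0]
force: [-0.4, 0.2, -3.8]
opening: 0.0087
gripper_force: 87.8
```

Emit:
{"api": "servo_tool", "payload": {
  "deltas": [
    [[0, 0, 0], [0, 0, 0]],
    [[0, 0, 0], [0, 0, 0]],
    [[0, 0, 0], [0, 0, 0]],
    [[0, 0, 0], [0, 0, 0]],
    [[0, 0, 0], [0, 0, 0]],
    [[0, 0, 0], [0, 0, 0]],
    [[0, 0, 0], [0, 0, 0]],
    [[0, 0, 0], [0, 0, 0]]
  ]
}}

```text
time_s: 12.62
tcp_pos: [0.5341, 0.1101, 0.2926]
tcp_rot: [0.113, 0.994, 0.0, 0.0]
force: [0.1, 0.2, -4.6]
opening: 0.0087
gripper_force: 87.8
```

```bash
python3 - <<'E'
from h import *
s=r.read_state();print(s['time_s'],s['tcp_pos'],s['force'],s['wrist_torque'],s['opening'],s['gripper_force'])
w=cap('wrist');c=cap('side')
cv2.imwrite('pics/i.png',np.hstack([w['frame'][60:],cv2.resize(c['frame'][150:300,200:350],(324,324))])[:,100:])
E
```

```text
12.625 [0.53411794 0.11012045 0.292634  ] [ 0.0917868   0.17789471 -4.60572204] [ 0.06614109  0.03644068 -0.00713561] 0.008703026778445857 87.805495262146
```

View pics/i.png

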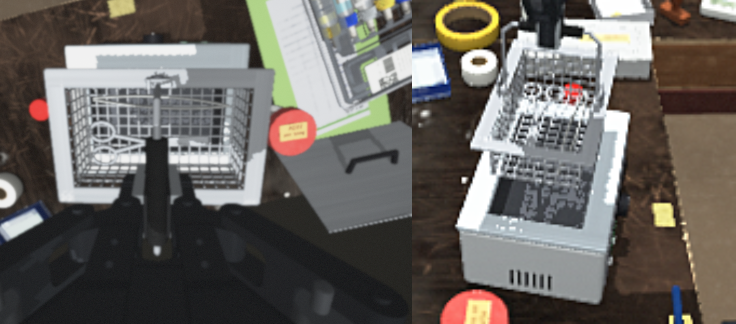

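The basket hangs level and still above the tank, with the instruments in it (scissors at about (115,140) in the wrist view).

```bash
python3 -c "
from plant import r
print(r.sign_off())"
```

```text
the job is handed in; nothing more can be done
None
```

I swung the handle upright in the tank, lifted the basket straight up by it, and handed the job in at about 12.6 s. At that point the basket hung level and still, about 50 mm clear of the rim by arm travel, with the forceps and scissors in it. No score came back.

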